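# Open the folding drying stand and lay the offcut on it

## Robot

A 6-joint arm with a two-finger parallel gripper is mounted at the origin on the work surface; the furniture and walls round the work are solid. World frame = base frame: x ahead of the robot, y to its left, z up, the work surface at z = 0. Lengths are in m, angles in rad, forces in N, time in s.
With the tool pointing down it reaches from about 0.25 to 0.85 m from the base axis. Payload 12.5 kg.
Tool frame: the origin (TCP) lies midway between the tips of the shut fingers; the grasp point (between the pads) lies 19 mm behind it; z points along the fingers, y is the direction in which the jaws open and shut (so a half turn about z gives the same grasp; the last joint's range is limited). The gripper opens to 93 mm and grips with 3 to 60 N. Pads are 15 mm wide; open, the fingers measure 128 mm over their backs; the gripper's body (75 mm by 188 mm) begins 65 mm behind the grasp point.
Start: joints at [-1.414, 0.351, 1.652, -0, 1.139, -0.085], TCP at [0.132, -0.534, 0.219] pointing down, gripper open.
Joint ranges: [-2.75, 2.75], [-0.79, 2.1], [0.01, 2.65], [-1.57, 4.71], [0.07, 3.14], [-2.87, 2.87]. Speed limits (rad/s): [2.22, 2.22, 2.79, 3.14, 3.14, 3.14].

## Interface

Orientations are given as a unit quaternion [x, y, z, w].
In Python, from bench import r gives the robot as it stands.
- The arm moves only by the shell command python3 -m handwheel 'ROWS' [OPENING] [FORCE]. ROWS is JSON, a list of rows, each a list of 6 numbers: the shift along the world's x, y, z in m, then the turn, a rotation vector about the world's x, y, z in rad. In form: [[dx, dy, dz, wx, wy, wz], ...]. A call has 1 to 5 rows; each row shifts and turns the pose as measured when the row begins; what a row does not reach is not made up. A row lasts 1/8 s, in which the tool goes at most 62.5 mm and 10.7 degrees, less where a joint would pass 70% of its speed; a pose out of reach is approached as far as the arm can. A call is refused whole if a number of a shift passes 0.0625 or a number of a turn 0.188, either way. A call with a gripper value outside its range is refused whole. OPENING is the gripper's target within -1 to 1 (fully open at 1, half-way at 0, shut at -1), set as the call begins (- or left out, the last holds). The fingers move at their own pace and stop on an object; FORCE is the grip in N (left out, the last holds). Time passes only in rows, so rows that do not move let the fingers close. It gives the time, the measured TCP pose, the force and the opening at its end, in the units of the state.
- r.state(): the state, without advancing time (a new reading comes with each control period).
- r.grab_frame(name): name is "side" or "top" or "wrist"; returns a dict with "img" (384x512x3 uint8, red, green, blue), "K" (3x3 intrinsics, pixels), "extrinsics" (4x4, takes a point from camera to world coordinates). Camera axes: x right, y down, z forward; pixel columns grow to the right and rows downward; lengths in m; the calibration is good to about 2 mm. A picture is of the moment at which its call begins. There is no depth.
- r.finish_job(): hands the job in, once; it reports no verdict.
The state is a dict: "t": time; "qpos": joint angles; "qd": joint speeds; "effort": joint torques, N m; "position": TCP position; "eef_rot": TCP orientation; "contact_force": force on the tool from outside, world axes, zero at the start; "torque": the same for the moment, N m; "gripper_width": finger opening in m.
Only numpy, scipy, OpenCV 4.12 (cv2) and the standard library are available. Lean on these libraries where they do the work, as an engineer would, in place of code of your own. Each camera call takes 0.05 s, during which the arm holds its last target.

## Task

Swing the arm of the small blue folding stand out by its red knob until it clicks fully home in its end detent, square to the fixed rest. Then lay the loose dark hardwood offcut flat across the two blue rests, lengthwise over the arm, down between the lips of both rests and roughly centred so that it overhangs about equally at each end, and let go, with the arm still clicked home. Leave the tape measure where it is.

Things in the scene. Friction and masses are not known exactly. Their poses are not given: they have to be found in the camera images.
- stand: Folding stand screwed to the worktop; plywood base plate (12 mm thick, local x -65 to 50, y -70 to 45 mm) with a fixed blue rest and a blue swing arm; sprung detent in a dark housing, 30 mm high, at local y -45 to -70 mm. Origin on the arm's vertical hinge axis at worktop height; z up; the arm points along local +y when folded, along +x when fully out.
- brace (a joint): Swing arm angle, rad: 0 folded, grows clockwise seen from above, 1.57 = end stop. Light friction (1 N at the knob) up to 1.12; there a cam lobe meets the sprung roller and it needs about 7 N at the knob; past 1.40 it snaps over and is held on the stop; let go earlier, it is not seated. Arm: bar 26 mm wide, 16 to 30 mm above the worktop, reaching 150 mm from the hinge.
- knob (a point): Centre of the red knob on the arm: upright, round, 22 mm in diameter, from 29 to 57 mm above the worktop (this point 43 mm), 135 mm from the hinge axis. It is fixed to the arm. The y axis here runs along the arm, away from the hinge.
- fixed_rest (a point): Middle of the top of the fixed rest, where the offcut lies: 60 mm above the worktop, 35 mm from the hinge along the stand's local -x. An upright blue plate 12 mm thick (x), 77 mm wide (y); a lip at each end leans outwards and rises to 74 mm, with 55 mm clear between the lips at their foot.
- swing_rest (a point): Middle of the top of the rest on the arm, 85 mm from the hinge, 60 mm above the worktop: same shape as the fixed rest (12 mm thick along the arm, 77 mm across it, lips to 74 mm, 55 mm between them). It moves with the arm; y axis along the arm, away from the hinge.
- cradle (a point): Fixed point half-way between the two rests when the arm is fully out, at the height of their tops (60 mm), 25 mm from the hinge along the stand's local +x. Axes as the stand's: the offcut's length ends up along x. The offcut's centre belongs 10 mm above this point. The rests are then 120 mm apart, centre to centre.
- board_mid (a point): Centre of the dark hardwood offcut, a plain board 170 mm long (its y axis) x 45 mm wide (its x axis) x 20 mm thick, about 0.12 kg, lying flat on the worktop (centre 10 mm up).
- tape_measure: Yellow tape measure, 36 x 78 x 63 mm, standing on the worktop, a bystander; origin at the centre of its underside.
Mind the look-alikes: they are no part of the job. There is more than one size of the part that bears board_mid; the job needs the larger.

How it is judged:
By the outcome, as a careful person would: the job done as asked, in the order asked, and still so for the second after the job is handed in, with the robot touching nothing.
It also fails if it takes over 61 s, if anything falls off the work surface, if the arm or the gripper's body presses on something with over 40 N, if the wrist force passes 120 N, or if a joint passes its speed limit or range.

## Working session

There is one attempt and no reset: what is moved stays moved. The work goes in short steps, Python scripts to look and compute and a shell command to move; the robot and the scene stay as the last step left them, time stands still between calls to the robot, and variables do not carry over. Pictures are saved under pics/ and viewed, and the job is handed in when it is done.

```bash
mkdir -p pics; ls
cat > h.py <<'E'
import numpy as np,cv2
from bench import r
def snap(n,tag):
    f=r.grab_frame(n); cv2.imwrite(f'pics/{tag}_{n}.png',f['img'][:,:,::-1]); np.savez(f'pics/{tag}_{n}.npz',**f); return f
def load(n,tag): return dict(np.load(f'pics/{tag}_{n}.npz'))
def ray(f,u,v):
    d=np.linalg.inv(f['K'])@np.array([u,v,1.]); E=f['extrinsics']; return E[:3,3],E[:3,:3]@d
def plane(f,u,v,z):
    o,d=ray(f,u,v); return o+d*(z-o[2])/d[2]
def proj(f,p):
    E=np.linalg.inv(f['extrinsics']); c=E[:3,:3]@np.array(p)+E[:3,3]; q=f['K']@c; return q[:2]/q[2]
E
python3 - <<'E'
from h import *
for n in ('top','side','wrist'):
    f=snap(n,'a'); print(n,f['extrinsics'].round(3).tolist(),f['K'][0,0])
s=r.state(); print(s)
E
```

```text
pics
top [[-0.003, -0.999, 0.043, 0.373], [-1.0, 0.003, -0.003, -0.097], [0.002, -0.043, -0.999, 1.205], [0.0, 0.0, 0.0, 1.0]] 448.83964270722
side [[-0.925, -0.195, 0.327, -0.067], [-0.38, 0.527, -0.76, 1.065], [-0.024, -0.827, -0.561, 0.91], [0.0, 0.0, 0.0, 1.0]] 464.6516334051844
wrist [[0.239, -0.937, -0.253, 0.202], [-0.971, -0.231, -0.062, -0.516], [-0.0, 0.261, -0.965, 0.385], [0.0, 0.0, 0.0, 1.0]] 290.32906301382576
{'t': 0.15, 'qpos': array([-1.41360131e+00,  3.51125514e-01,  1.65224508e+00, -3.28203800e-05,
        1.13912087e+00, -8.45903612e-02]), 'qd': array([ 0.00015784, -0.00058896, -0.00310051, -0.00113973,  0.00135752,
       -0.00015685]), 'effort': array([ 2.34411655e-04, -4.97463155e+01, -2.85346234e+01,  6.98707555e-02,
        2.45793513e-02, -6.31570197e-05]), 'position': array([ 0.13167134, -0.5337399 ,  0.21823012]), 'eef_rot': array([ 9.92700445e-01,  1.20605240e-01, -3.12027532e-05, -4.48567375e-04]), 'contact_force': array([-0.49022458,  0.30771326, -0.03286112]), 'torque': array([-0.00932927, -0.0231301 , -0.06008274]), 'gripper_width': 0.09298071398897269}
```

View pics/a_top.png

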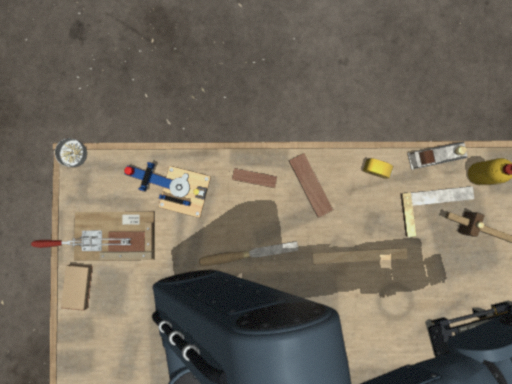

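View pics/a_side.png

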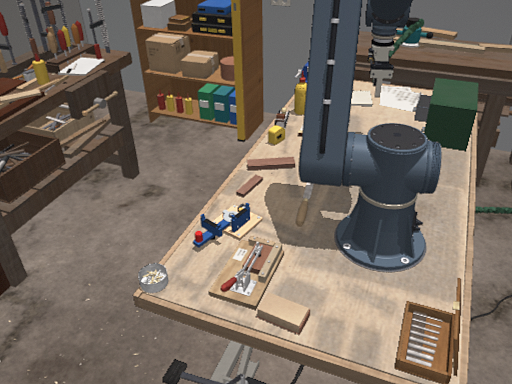

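Run:
```python
from h import *
f=load('top','a'); a=f['img'][140:230,105:405,::-1]
cv2.imwrite('pics/crop_top.png',cv2.resize(a[:, :120],None,fx=6,fy=6,interpolation=cv2.INTER_CUBIC))
g=load('side','a'); cv2.imwrite('pics/crop_side.png',cv2.resize(g['img'][140:260,170:310,::-1],None,fx=5,fy=5,interpolation=cv2.INTER_CUBIC))
hsv=cv2.cvtColor(f['img'],cv2.COLOR_RGB2HSV)
# knob
m=((hsv[...,0]<8)|(hsv[...,0]>172))&(hsv[...,1]>170)&(hsv[...,2]>90)
n,l,st,c=cv2.connectedComponentsWithStats(m.astype(np.uint8))
for i in range(1,n):
    if st[i,4]>8: print('red',st[i],c[i],plane(f,*c[i],.057)[:2].round(4))
print(hsv[185,310],hsv[177,254],hsv[200,240])
R=f['img'].astype(int)
m=(hsv[...,0]<14)&(hsv[...,1]>85)&(hsv[...,2]<170)&(hsv[...,2]>60); m[:145]=0;m[225:]=0;m[:,:225]=0;m[:,350:]=0
cs,_=cv2.findContours(m.astype(np.uint8),cv2.RETR_EXTERNAL,cv2.CHAIN_APPROX_NONE)
for c in cs:
    if cv2.contourArea(c)>80:
        b=cv2.boxPoints(cv2.minAreaRect(c)); P=np.array([plane(f,*p,.02)[:2] for p in b]); print(b.round(1).tolist(),P.round(4).tolist(),P.mean(0),np.linalg.norm(P-np.roll(P,1,0),axis=1))
```

```text
red [125 167   8   7  46] [128.5        170.19565217] [0.4682 0.2172]
red [506 169   6   5  16] [508.125 170.5  ] [ 0.4647 -0.7568]
[ 12  90 141] [  9  97 137] [ 18  70 187]
[[232.10000610351562, 178.60000610351562], [234.1999969482422, 168.0], [276.1000061035156, 176.39999389648438], [274.0, 187.0]] [[0.4481, -0.0466], [0.4762, -0.0522], [0.4536, -0.1631], [0.4256, -0.1573]] [ 0.45087905 -0.10477607] [0.11301807 0.02859047 0.1131355  0.02857364]
[[288.6000061035156, 160.3000030517578], [302.8999938964844, 152.89999389648438], [332.1000061035156, 209.3000030517578], [317.8999938964844, 216.6999969482422]] [[0.4964, -0.1963], [0.516, -0.2343], [0.3664, -0.3104], [0.347, -0.2725]] [ 0.43143741 -0.25339341] [0.16765397 0.04273956 0.16778846 0.04251254]
```

```bash
sleep 1
```

```text
(no output)
```

View pics/crop_top.png

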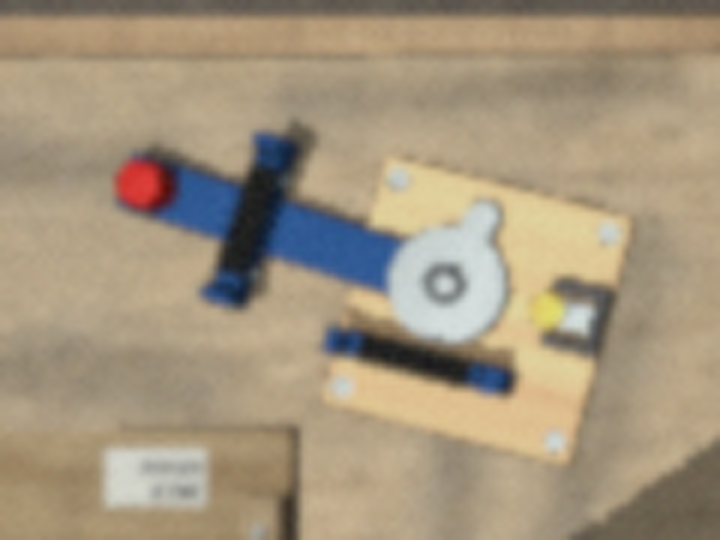

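View pics/crop_side.png

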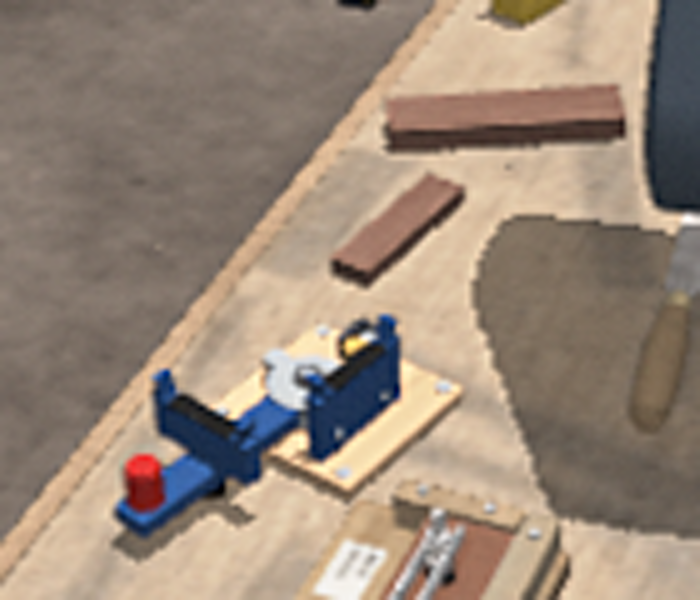

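Run:
```python
from h import *
f=load('top','a')
P=lambda x,y,z: plane(f,105+(x+.5)/6-.5,140+(y+.5)/6-.5,z)[:2]
hub=P(446,285,.035); k=P(145,186,.057)
# plate corners at z .012 (visible): TL, TR, BR, BL in crop
C=np.array([P(388,158,.012),P(631,214,.012),P(571,464,.012),P(325,402,.012)])
# local: folded arm +y = image left; +x = image up => TL=(50,45) TR=(50,-70) BR=(-65,-70) BL=(-65,45)
L=np.array([[50,45],[50,-70],[-65,-70],[-65,45]])/1000
mc=C.mean(0); ml=L.mean(0); H=(L-ml).T@(C-mc); th=np.arctan2(H[0,1]-H[1,0],H[0,0]+H[1,1])
Rm=np.array([[np.cos(th),-np.sin(th)],[np.sin(th),np.cos(th)]]); o=mc-Rm@ml
print('plate origin',o,'th',np.degrees(th),'resid',((L@Rm.T+o-C)*1000).round(1).tolist())
print('hub',hub,'knob',k,'dist',np.linalg.norm(k-o),'knob ang', np.degrees(np.arctan2(*( (k-o)[::-1]))))
print('final knob',o+Rm@[.135,0],'cradle',o+Rm@[.025,0],'hub-based', hub+Rm@[.025,0])
fr=(P(343,340,.067)+P(492,378,.067))/2; sr=(P(272,150,.067)+P(224,290,.067))/2
print('fixed rest',fr,'pred',o+Rm@[-.035,0],'swing rest',sr,'pred',o+Rm@[0,.085])
print('table edge x', plane(f,180,148,0),plane(f,180,143,0))
```

```text
plate origin [0.42594245 0.09095368] th -13.753358956443753 resid [[2.2, 1.6], [0.1, -2.1], [-1.0, -1.2], [-1.3, 1.7]]
hub [0.42544886 0.09143977] knob [0.46715307 0.21655099] dist 0.1321854824058218 knob ang 71.83445220840338
final knob [0.55707174 0.05885839] cradle [0.45022565 0.0850101 ] hub-based [0.44973206 0.0854962 ]
fixed rest [0.39277902 0.09818369] pred [0.39194596 0.09927467] swing rest [0.4518237  0.17012345] pred [0.44615059 0.17351657]
table edge x [0.53248149 0.09460402 0.        ] [0.54603327 0.09465873 0.        ]
```

View pics/a_wrist.png

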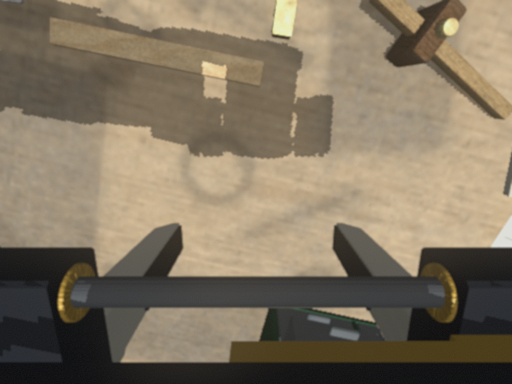

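```bash
python3 -m handwheel '[[0.05,0.05,0,0,0,0.15],[0.05,0.05,0,0,0,0.15],[0.05,0.05,0,0,0,0.15],[0.05,0.06,0,0,0,0.15],[0.04,0.06,0,0,0,0.15]]' - 20
```

```text
t: 0.78
position: [0.3396, -0.2993, 0.2174]
eef_rot: [0.876, 0.483, -0.0, -0.0]
contact_force: [0.8, -0.6, 0.7]
gripper_width: 0.0929
```

```bash
python3 -m handwheel '[[0.02,0.06,0,0,0,0.12],[0.02,0.06,0,0,0,0.1],[0.02,0.06,0,0,0,0],[0.01,0.06,-0.01,0,0,0],[0.01,0.06,-0.01,0,0,0]]'; python3 -m handwheel '[[0.01,0.06,0,0,0,0],[0.01,0.06,0,0,0,0],[0.01,0.04,0,0,0,0],[0,0,0,0,0,0]]'
python3 - <<'E'
from h import *
snap('wrist','b')
E
```

```text
t: 1.4
position: [0.4191, 0.0005, 0.198]
eef_rot: [0.815, 0.58, 0.001, 0.001]
contact_force: [1.3, -0.7, 0.2]
gripper_width: 0.0928
t: 1.9
position: [0.4484, 0.1687, 0.1971]
eef_rot: [0.813, 0.582, 0.001, 0.001]
contact_force: [-0.1, -1.3, 0.7]
gripper_width: 0.0931
```

View pics/b_wrist.png

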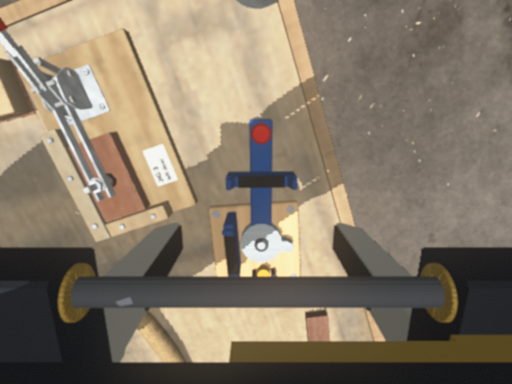

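Run:
```python
from h import *
f=load('wrist','b'); h=cv2.cvtColor(f['img'],cv2.COLOR_RGB2HSV)
m=((h[...,0]<8)|(h[...,0]>172))&(h[...,1]>170)&(h[...,2]>80); m[:, :200]=0
n,l,st,c=cv2.connectedComponentsWithStats(m.astype(np.uint8)); i=1+st[1:,4].argmax(); print(st[i],c[i])
for z in(.043,.05,.057): print('knob',plane(f,*c[i],z))
hub=plane(f,262,243,.035); print('hub',hub)
# fixed-rest line top: black pad
print('swing rest ends', plane(f,231,180,.067),plane(f,294,180,.067),'fixed',plane(f,232,217,.067),plane(f,234,276,.067))
print('plate corners',plane(f,210,207,.012),plane(f,298,203,.012))
```

```text
[252 125  18  18 249] [260.6626506  133.35341365]
knob [0.46998402 0.21824256 0.043     ]
knob [0.47002634 0.21867054 0.05      ]
knob [0.47006865 0.21909852 0.057     ]
hub [0.42913781 0.09183523 0.035     ]
swing rest ends [0.42544403 0.18438826 0.067     ] [0.48782715 0.16306383 0.067     ] fixed [0.41231362 0.14555464 0.067     ] [0.38978491 0.07747312 0.067     ]
plate corners [0.37945705 0.15015366 0.012     ] [0.48687464 0.11902455 0.012     ]
```

```bash
python3 -m handwheel '[[0.02,0.05,0,0,0,0],[0,0,-0.05,0,0,0],[0,0,-0.03,0,0,0],[0,0,0,0,0,0]]' 0
python3 - <<'E'
from h import *
snap('wrist','c');snap('side','c');
E
```

```text
t: 2.45
position: [0.4689, 0.2146, 0.1157]
eef_rot: [0.815, 0.58, 0.0, 0.001]
contact_force: [-0.1, 0.1, 0.5]
gripper_width: 0.0576
```

View pics/c_wrist.png

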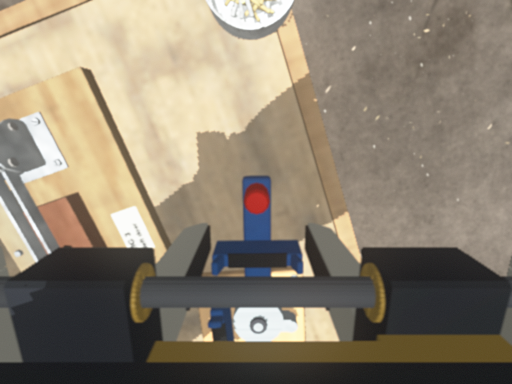

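Run:
```python
from h import *
f=load('wrist','c'); h=cv2.cvtColor(f['img'],cv2.COLOR_RGB2HSV)
m=((h[...,0]<8)|(h[...,0]>172))&(h[...,1]>170)&(h[...,2]>80); m[:, :200]=0
n,l,st,c=cv2.connectedComponentsWithStats(m.astype(np.uint8)); i=1+st[1:,4].argmax(); print(st[i],c[i])
print('knob',plane(f,*c[i],.055),plane(f,258,195,.057)); print(proj(f,r.state()['position']))
g=load('side','c'); h=cv2.cvtColor(g['img'],cv2.COLOR_RGB2HSV)
m=((h[...,0]<8)|(h[...,0]>172))&(h[...,1]>170)&(h[...,2]>80);m[:200]=0;m[260:]=0
n,l,st,c=cv2.connectedComponentsWithStats(m.astype(np.uint8))
for i in range(1,n):
  if st[i,4]>8: print(st[i],c[i],plane(g,*c[i],.043))
```

```text
[245 185  24  28 524] [256.35114504 199.01145038]
knob [0.47094625 0.22109849 0.055     ] [0.47349837 0.22439265 0.057     ]
[258.29529673 236.84061268]
[195 231   8  11  67] [198.34328358 235.95522388] [0.46802196 0.22047456 0.043     ]
```

```bash
python3 -m handwheel '[[0.001,0.005,-0.04,0,0,0],[0,0,-0.03,0,0,0],[0,0,-0.008,0,0,0],[0,0,0,0,0,0]]' ;  python3 -m handwheel '[[0,0,0,0,0,0],[0,0,0,0,0,0],[0,0,0,0,0,0],[0,0,0,0,0,0]]' -1 15
```

```text
t: 3.05
position: [0.4754, 0.22, 0.0448]
eef_rot: [0.815, 0.579, 0.007, 0.003]
contact_force: [-0.3, 0.2, -0.4]
gripper_width: 0.046
t: 3.55
position: [0.4767, 0.2203, 0.0478]
eef_rot: [0.815, 0.579, 0.009, 0.004]
contact_force: [0.1, -0.3, -4.7]
gripper_width: 0.0208
```

Run:
```python
from h import *
s=r.state();print(s['qpos'].round(3),s['position'],s['contact_force'].round(1),s['torque'].round(2)); snap('wrist','d');snap('side','d')
```

```text
[ 0.345  0.544  1.857 -0.003  0.721  0.683] [0.47673306 0.22034077 0.04776312] [ 0.1 -0.3 -4.7] [-0.01 -0.18  0.  ]
```

View pics/d_wrist.png

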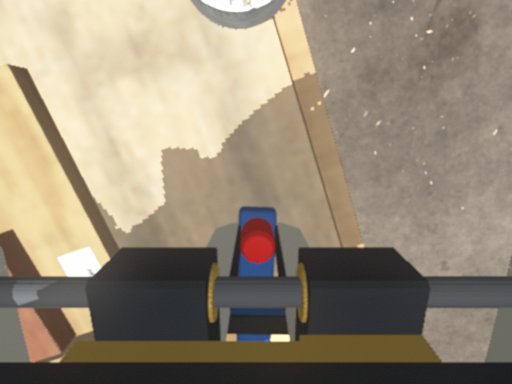

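```bash
python3 -m handwheel '[[0,0,0,0,0,0],[0,0,0,0,0,0],[-0.004,0,-0.01,0,0,0],[0,0,0,0,0,0]]' 0;  python3 -m handwheel '[[0,0,0,0,0,0]]'
```

```text
t: 4.15
position: [0.4725, 0.2204, 0.0371]
eef_rot: [0.815, 0.579, 0.009, 0.004]
contact_force: [-0.3, -0.6, 0.8]
gripper_width: 0.046
t: 4.28
position: [0.4725, 0.2204, 0.037]
eef_rot: [0.815, 0.579, 0.009, 0.004]
contact_force: [-0.6, -0.1, 1.2]
gripper_width: 0.0461
```

```bash
python3 -m handwheel '[[0,0,0,-0.004,0.019,0],[0,0,0,0,0,0],[0,0,0,0,0,0],[0,0,0,0,0,0]]' -1 15
```

```text
t: 4.78
position: [0.473, 0.2205, 0.0372]
eef_rot: [0.815, 0.579, 0.0, -0.001]
contact_force: [0.1, 1.0, -0.2]
gripper_width: 0.0215
```

```bash
python3 -m handwheel '[[0.0165,-0.007,0,0,0,-0.14],[0.0163,-0.0098,0,0,0,-0.14],[0.0147,-0.0119,0,0,0,-0.14]]'
```

```text
t: 5.15
position: [0.5207, 0.1916, 0.0372]
eef_rot: [0.92, 0.392, -0.0, -0.0]
contact_force: [-1.0, -2.5, -0.1]
gripper_width: 0.0215
```

```bash
python3 -m handwheel '[[0.0127,-0.0139,0,0,0,-0.14],[0.0107,-0.0155,0,0,0,-0.14],[0.0086,-0.0169,0,0,0,-0.14]]'
```

```text
t: 5.52
position: [0.5542, 0.1439, 0.0372]
eef_rot: [0.983, 0.186, 0.0, -0.0]
contact_force: [-0.6, -0.9, 1.9]
gripper_width: 0.0214
```

```bash
python3 -m handwheel '[[0.0055,-0.0181,0,0,0,-0.14],[0.0032,-0.0187,0,0,0,-0.14],[0.0007,-0.019,0,0,0,-0.14]]'
```

```text
t: 5.9
position: [0.5648, 0.087, 0.0372]
eef_rot: [1.0, -0.03, 0.001, -0.0]
contact_force: [-2.7, -0.8, 2.4]
gripper_width: 0.0215
```

```bash
python3 -m handwheel '[[-0.003,-0.017,0,0,0,-0.1],[-0.003,-0.012,0,0,0,-0.08],[0,0,0,0,0,0]]'
```

```text
t: 6.28
position: [0.5602, 0.0559, 0.0373]
eef_rot: [0.992, -0.124, 0.003, -0.0]
contact_force: [-0.3, -2.9, -3.3]
gripper_width: 0.0212
```

```bash
python3 -m handwheel '[[-0.002,-0.008,0,0,0,-0.03],[0,0,0,0,0,0],[0,0,0,0,0,0]]'
python3 - <<'E'
from h import *
snap('wrist','e');f=snap('top','e');cv2.imwrite('pics/crop_e.png',cv2.resize(f['img'][110:230,105:255,::-1],None,fx=5,fy=5,interpolation=cv2.INTER_CUBIC))
E
```

```text
t: 6.65
position: [0.5601, 0.0557, 0.0373]
eef_rot: [0.99, -0.138, 0.005, -0.005]
contact_force: [2.3, -7.1, -1.3]
gripper_width: 0.0211
```

View pics/crop_e.png

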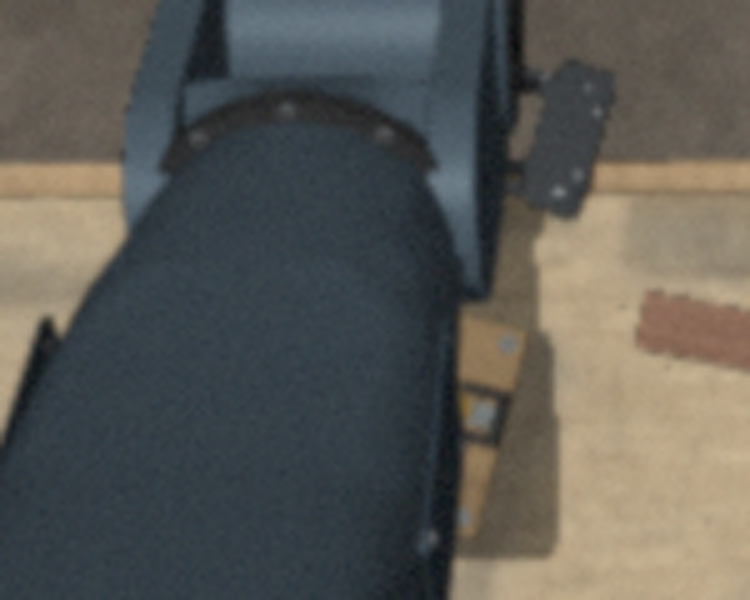

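View pics/e_wrist.png

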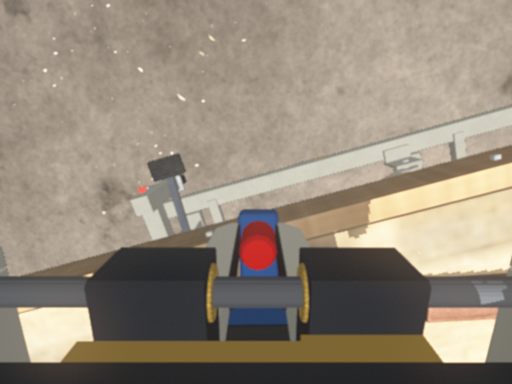

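```bash
python3 -m handwheel '[[0,0,0,0,0,0],[0,0,0,0,0,0],[0,0,0.05,0,0,0],[0,0,0.06,0,0,0],[-0.03,-0.04,0.06,0,0,0]]' 0.3; python3 -m handwheel '[[-0.05,-0.06,0.03,0,0,0],[0,-0.06,0,0,0,0.1],[0,-0.06,0,0,0,0.15],[0,0,0,0,0,0.15]]' 1
python3 - <<'E'
from h import *
snap('wrist','f');f=snap('top','f');snap('side','f');cv2.imwrite('pics/crop_f.png',cv2.resize(f['img'][110:230,105:255,::-1],None,fx=5,fy=5,interpolation=cv2.INTER_CUBIC))
E
```

```text
t: 7.38
position: [0.5336, 0.0236, 0.1956]
eef_rot: [0.991, -0.137, 0.001, -0.005]
contact_force: [-0.2, -0.1, -0.0]
gripper_width: 0.06
t: 7.88
position: [0.4943, -0.1478, 0.2234]
eef_rot: [0.998, 0.068, 0.004, -0.004]
contact_force: [0.1, 0.3, -0.6]
gripper_width: 0.0918
```

View pics/crop_f.png

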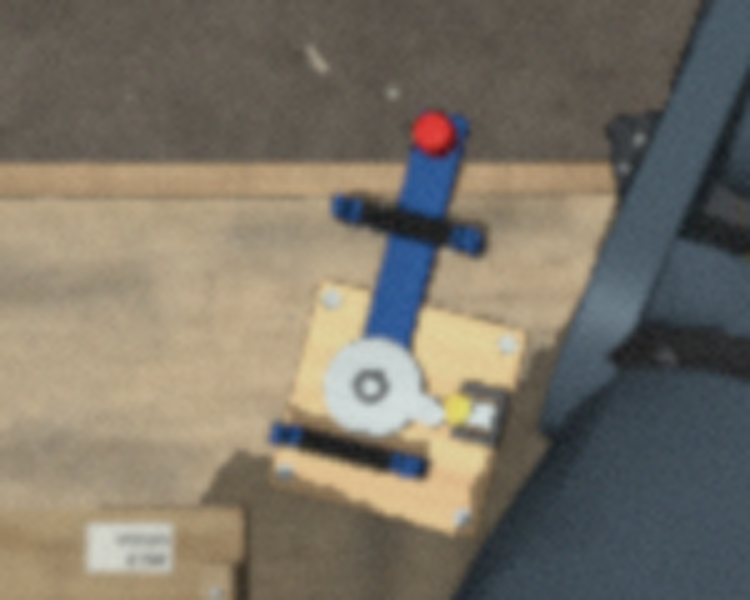

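View pics/f_wrist.png

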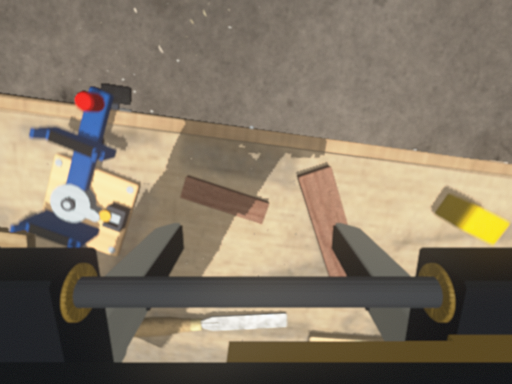

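Run:
```python
from h import *
f=load('top','f')
P=lambda x,y,z: plane(f,105+(x+.5)/5-.5,110+(y+.5)/5-.5,z)[:2]
ang=lambda v: np.degrees(np.arctan2(v[1],v[0]))
# blue lip blobs
h=cv2.cvtColor(cv2.cvtColor(cv2.imread('pics/crop_f.png'),cv2.COLOR_BGR2RGB),cv2.COLOR_RGB2HSV)
m=(h[...,2]<60)&(h[...,1]<140)  # black pads
m[:, 500:]=0; m[:180]=0; 
n,l,st,c=cv2.connectedComponentsWithStats(m.astype(np.uint8))
for i in range(1,n):
  if st[i,4]>300:
    ys,xs=np.where(l==i); q=np.array([P(x,y,.06) for x,y in zip(xs,ys)]); mm=q.mean(0); w,v=np.linalg.eigh(np.cov(q.T)); print('pad',st[i],mm.round(4),'dir',ang(v[:,1])%180)
s=(P(348,208,.07)+P(468,240,.07))/2; fx=(P(287,435,.07)+P(410,465,.07))/2
print('lips swing',s,ang(P(348,208,.07)-P(468,240,.07)),'fixed',fx,ang(P(287,435,.07)-P(410,465,.07)),'mid',(s+fx)/2,'dist',np.linalg.norm(s-fx),'dir',ang(s-fx))
k=P(434,132,.057);o=P(371,386,.035);print('knob',k,'hub',o,ang(k-o),'mid via hub',o+.025*(k-o)/np.linalg.norm(k-o))
```

```text
pad [ 362  203   92   43 1956] [0.5082 0.0697] dir 76.19484898612731
pad [ 301  429   90   38 1433] [0.3933 0.1007] dir 75.03598738619365
pad [ 452  521   48   79 1495] [0.3325 0.0317] dir 152.04265444771758
lips swing [0.50686495 0.06766683] 74.87320431587874 fixed [0.39226298 0.09732884] 76.14632588454316 mid [0.44956396 0.08249784] dist 0.1183784017661285 dir -14.511208050588099
knob [0.55587525 0.05634431] hub [0.42618937 0.09174697] -15.269010244239936 mid via hub [0.45030687 0.08516319]
```

```bash
python3 -m handwheel '[[-0.03,-0.05,-0.02,0,0,0.15],[-0.035,-0.055,-0.02,0,0,0.15],[0,0,0,0,0,0.03],[0,0,0,0,0,0]]' 1
python3 - <<'E'
from h import *
f=snap('wrist','g'); s=r.state(); print(s['eef_rot'],proj(f,[.4314,-.2534,.02]))
E
```

```text
t: 8.52
position: [0.431, -0.246, 0.1836]
eef_rot: [0.973, 0.229, 0.003, -0.005]
contact_force: [-0.0, -0.4, -0.7]
gripper_width: 0.0929
[ 0.97330174  0.22944268  0.00340531 -0.00530892] [264.45507086 183.90838838]
```

View pics/g_wrist.png

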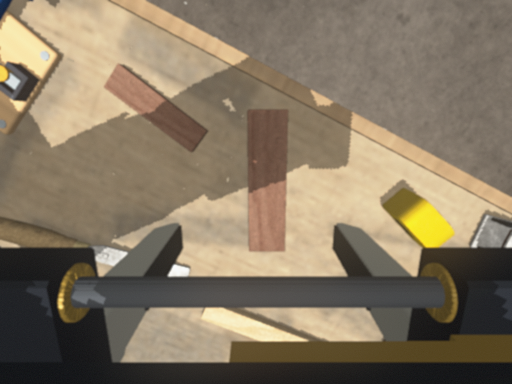

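Run:
```python
from h import *
f=load('wrist','g'); 
h=cv2.cvtColor(f['img'],cv2.COLOR_RGB2HSV); print(h[200,265],h[140,265],h[225,310])
for vmax in (150,):
  m=((h[...,0]<12)|(h[...,0]>170))&(h[...,1]>80); m[:100]=0;m[255:]=0;m[:,:235]=0;m[:,300:]=0
  m=cv2.morphologyEx(m.astype(np.uint8),cv2.MORPH_OPEN,np.ones((5,5)))
  cs,_=cv2.findContours(m,cv2.RETR_EXTERNAL,cv2.CHAIN_APPROX_NONE)
  c=max(cs,key=cv2.contourArea); b=cv2.boxPoints(cv2.minAreaRect(c)); 
  for B in (b,np.array([[247,109],[289,110],[285.5,250],[248,250]])):
    P=np.array([plane(f,*p,.02)[:2] for p in B]); d=P[0]-P[3]; e=P[1]-P[2]
    print(B.round(1).tolist(),P.mean(0).round(4),np.linalg.norm(P-np.roll(P,1,0),axis=1).round(4),[np.degrees(np.arctan2(v[1],v[0])) for v in (d,e,P[0]-P[1])])
```

```text
[ 11 100 176] [ 11  93 104] [ 19  68 224]
[[249.0, 169.0], [284.0, 169.0], [284.0, 250.0], [249.0, 250.0]] [ 0.4029 -0.2706] [0.1017 0.0403 0.1016 0.0434] [np.float64(26.046858525271293), np.float64(27.786436605062548), np.float64(116.53785205110557)]
[[247.0, 109.0], [289.0, 110.0], [285.5, 250.0], [248.0, 250.0]] [ 0.4327 -0.2565] [0.1681 0.046  0.1669 0.0465] [np.float64(26.370554901381517), np.float64(26.546004317890972), np.float64(115.13710868313979)]
```

```bash
python3 -m handwheel '[[0.001,-0.009,-0.05,-0.012,0.004,0],[0,0,-0.05,0,0,0],[0,0,-0.05,0,0,0],[0,0,0,0,0,0]]' 1 20;python3 -m handwheel '[[0,0,0,0,0,0]]'
```

```text
t: 9.07
position: [0.4367, -0.2513, 0.0326]
eef_rot: [0.974, 0.228, 0.002, 0.003]
contact_force: [0.3, 1.0, 0.2]
gripper_width: 0.0926
t: 9.2
position: [0.438, -0.2512, 0.0343]
eef_rot: [0.974, 0.228, 0.003, 0.003]
contact_force: [-0.1, -1.1, -0.7]
gripper_width: 0.0924
```

```bash
python3 -m handwheel '[[-0.006,-0.004,-0.015,0.004,0.007,0],[0,0,-0.01,0,0,0],[0,0,0,0,0,0]]'
```

```text
t: 9.57
position: [0.4335, -0.2564, 0.0112]
eef_rot: [0.974, 0.228, 0.002, 0.003]
contact_force: [0.4, -0.1, -0.9]
gripper_width: 0.0932
```

```bash
python3 -m handwheel '[[-0.0015,0.001,-0.004,0,0,0],[0,0,0,0,0,0]]'; python3 -m handwheel '[[0,0,0,0,0,0],[0,0,0,0,0,0],[0,0,0,0,0,0],[0,0,0,0,0,0],[0,0,0,0,0,0]]' -1 25; python3 -m handwheel '[[0,0,0.04,0,0,0],[0,0,0.06,0,0,0],[0,0,0.06,0,0,0],[0,0,0,0,0,0]]';python3 - <<'E'
from h import *
snap('wrist','h'); s=r.state(); print(s['position'],s['eef_rot'],s['gripper_width'])
E
```

```text
t: 9.82
position: [0.4321, -0.2555, 0.0074]
eef_rot: [0.974, 0.228, 0.002, 0.003]
contact_force: [-0.2, 0.2, -0.1]
gripper_width: 0.0931
t: 10.45
position: [0.4323, -0.2557, 0.0078]
eef_rot: [0.974, 0.228, 0.002, 0.003]
contact_force: [-1.0, -0.1, -0.1]
gripper_width: 0.0477
t: 10.95
position: [0.431, -0.2548, 0.1715]
eef_rot: [0.974, 0.228, 0.001, 0.002]
contact_force: [0.1, 0.3, -1.6]
gripper_width: 0.0446
[ 0.42994565 -0.25398631  0.1691134 ] [ 9.73632550e-01  2.28121440e-01 -9.24016112e-05  5.08046436e-04] 0.04464577894297735
```

View pics/h_wrist.png

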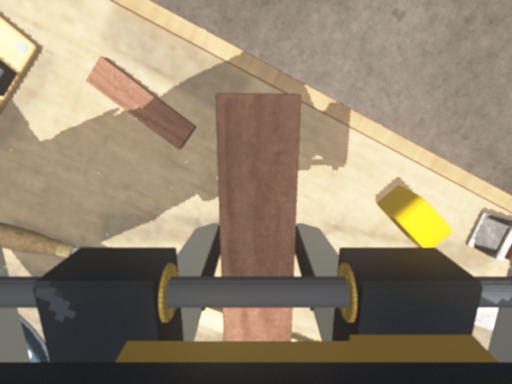

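Run:
```python
from h import *
f=load('wrist','h'); s=r.state()
p=plane(f,258,94,s['position'][2]+.012); d=p-s['position']; print(p,np.hypot(*d[:2]),np.degrees(np.arctan2(d[1],d[0])))
l=plane(f,217,100,.181);q=plane(f,299,100,.181);e=plane(f,221,235,.181)
print(l-q,np.linalg.norm(l-q),np.degrees(np.arctan2(*(l-e)[[1,0]])))
```

```text
[ 0.50596594 -0.21778567  0.1811134 ] 0.08419958238992595 25.463658632514075
[-0.01881262  0.03797429  0.        ] 0.04237878226277915 26.056984885174465
```

```bash
python3 -m handwheel '[[0.008,0.04,0.005,0,0,-0.14],[0.008,0.05,0,0,0,-0.14],[0.004,0.05,0,0,0,-0.14],[0,0.05,0,0,0,-0.14],[0,0.05,0,0,0,-0.14]]'; python3 -m handwheel '[[0,0.05,0,0,0,0],[0,0.03,0,0,0,0],[0,0,0,0,0,0],[0,0,0,0,0,0]]'
```

```text
t: 11.62
position: [0.4457, -0.0084, 0.1655]
eef_rot: [0.991, -0.133, -0.006, -0.002]
contact_force: [0.9, -0.1, -2.0]
gripper_width: 0.0446
t: 12.12
position: [0.4413, 0.0762, 0.1588]
eef_rot: [0.991, -0.132, -0.012, -0.001]
contact_force: [0.4, -0.5, -2.1]
gripper_width: 0.0447
```

```bash
python3 -m handwheel '[[0.009,0.008,-0.03,-0.005,-0.023,0.012],[0,0,0,0,0,0],[0,0,0,0,0,0]]'
python3 - <<'E'
from h import *
snap('wrist','i');f=snap('side','i');s=r.state(); print(s['position'],s['eef_rot']); cv2.imwrite('pics/crop_i.png',cv2.resize(f['img'][150:270,170:310,::-1],None,fx=5,fy=5,interpolation=cv2.INTER_CUBIC))
E
```

```text
t: 12.5
position: [0.4501, 0.0819, 0.1278]
eef_rot: [0.992, -0.127, -0.001, 0.0]
contact_force: [-1.1, -0.6, -0.6]
gripper_width: 0.0449
[0.45014963 0.08204797 0.1278893 ] [ 9.91848024e-01 -1.27423925e-01 -7.89757794e-04  1.30839870e-04]
```

View pics/i_wrist.png

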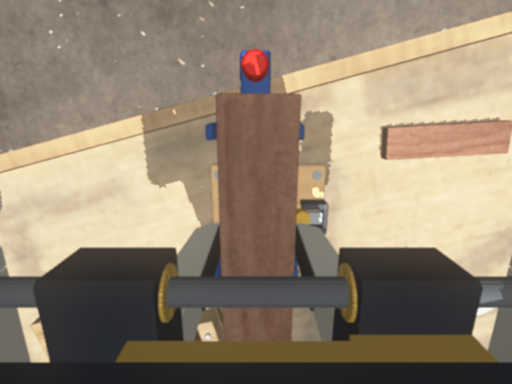

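View pics/crop_i.png

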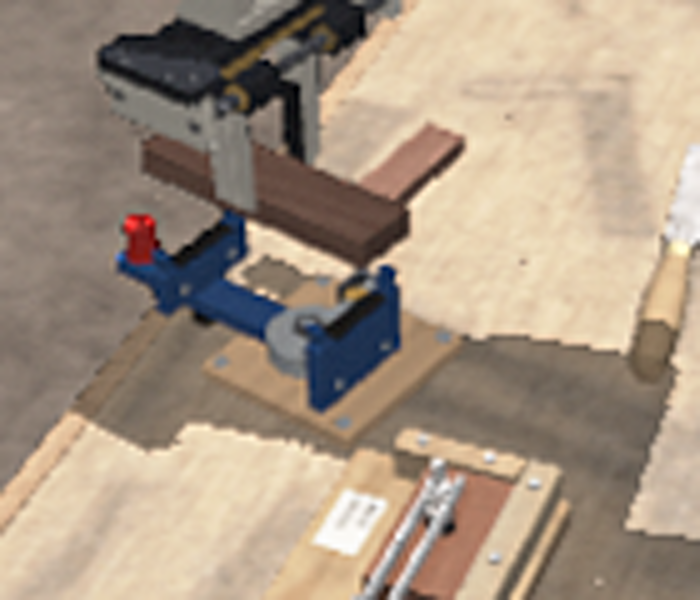

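Run:
```python
from h import *
f=load('wrist','i'); s=r.state(); t=np.radians(-14.6); n=np.array([-np.sin(t),np.cos(t)]);u=np.array([np.cos(t),np.sin(t)])
for nm,a,b,z in (('lips',(206,131),(305,131),.07),('bd131',(217.5,131),(300,131),.140),('bd220',(221,220),(298,220),.140)):
    A,B=plane(f,*a,z)[:2],plane(f,*b,z)[:2]; print(nm,((A+B)/2).round(4),'lat rel TCP',n@((A+B)/2-s['position'][:2]),'len',u@((A+B)/2-s['position'][:2]),'w',np.linalg.norm(A-B))
e=plane(f,258,94.5,.140)[:2];print('end',u@(e-s['position'][:2]))
k=plane(f,256,64,.055)[:2];print('knob',k,'lat',n@(k-s['position'][:2]),'len',u@(k-s['position'][:2]))
x=s['eef_rot'];print(np.degrees(2*np.arctan2(x[1],x[0])))
```

```text
lips [0.5097 0.0683] lat rel TCP 0.001711575446657241 len 0.06112693155900696 w 0.07491995701470419
bd131 [0.5128 0.0654] lat rel TCP -0.0003610064267351136 len 0.06485390514288238 w 0.0429626632377083
bd220 [0.4651 0.0774] lat rel TCP -0.0007785995925098591 len 0.015602741226418535 w 0.04352882734924654
end 0.08287848570217586
knob [0.55721846 0.05546418] lat 0.0012633881685523908 len 0.11031244621127638
-14.641516778652417
```

```bash
python3 -m handwheel '[[0,0.002,-0.02,0,0,0],[0,0,-0.015,0,0,0],[0,0,0,0,0,0],[0,0,0,0,0,0]]'
```

```text
t: 13.1
position: [0.4514, 0.0833, 0.0943]
eef_rot: [0.992, -0.128, 0.001, -0.0]
contact_force: [0.2, 0.1, -1.9]
gripper_width: 0.0448
```

```bash
python3 -m handwheel '[[-0.0005,0.001,-0.012,0,0,0],[0,0,-0.005,0,0,0],[0,0,0,0,0,0]]';python3 - <<'E'
from h import *
snap('wrist','j');f=snap('side','j'); cv2.imwrite('pics/crop_j.png',cv2.resize(f['img'][150:270,170:310,::-1],None,fx=5,fy=5,interpolation=cv2.INTER_CUBIC))
E
```

```text
t: 13.48
position: [0.4513, 0.0844, 0.0768]
eef_rot: [0.992, -0.128, 0.001, -0.0]
contact_force: [-0.5, 0.5, -2.0]
gripper_width: 0.0446
```

View pics/j_wrist.png

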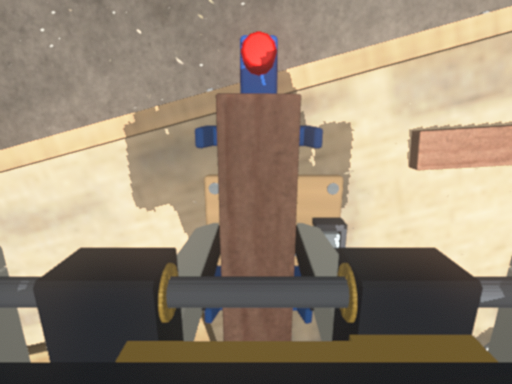

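View pics/crop_j.png

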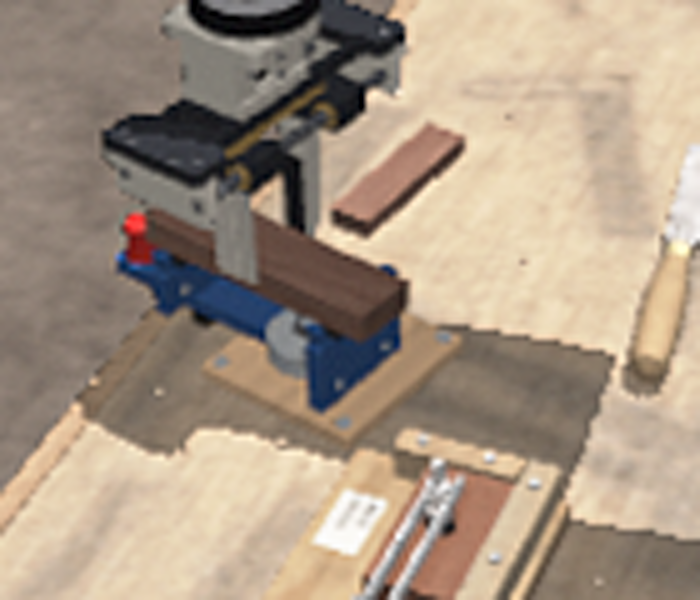

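```bash
python3 -m handwheel '[[-0.0005,0,-0.004,0,0,0],[0,0,-0.003,0,0,0],[0,0,0,0,0,0]]'; python3 -m handwheel '[[0,0,-0.002,0,0,0],[0,0,0,0,0,0]]'
```

```text
t: 13.95
position: [0.4519, 0.0851, 0.0715]
eef_rot: [0.992, -0.128, 0.003, -0.001]
contact_force: [-0.4, 0.1, -1.6]
gripper_width: 0.0447
t: 14.2
position: [0.4525, 0.085, 0.0712]
eef_rot: [0.992, -0.128, 0.004, -0.001]
contact_force: [0.6, -0.9, -0.9]
gripper_width: 0.0448
```

```bash
python3 -m handwheel '[[-0.002,-0.0005,-0.003,0,0.008,0],[0,0,0,0,0,0]]'; python3 -m handwheel '[[0,0,-0.003,0,0,0],[0,0,0,0,0,0]]'
```

```text
t: 14.45
position: [0.4532, 0.085, 0.0705]
eef_rot: [0.992, -0.128, 0.003, -0.002]
contact_force: [-1.7, 0.0, -2.3]
gripper_width: 0.045
t: 14.7
position: [0.4543, 0.0849, 0.0692]
eef_rot: [0.992, -0.128, 0.004, -0.002]
contact_force: [-0.3, 0.8, -1.6]
gripper_width: 0.0446
```

```bash
python3 -m handwheel '[[-0.005,0,-0.003,0,0.008,0],[-0.002,0,-0.001,0,0,0]]'
python3 - <<'E'
from h import *
snap('wrist','k');f=snap('side','k'); cv2.imwrite('pics/crop_k.png',cv2.resize(f['img'][150:270,170:310,::-1],None,fx=5,fy=5,interpolation=cv2.INTER_CUBIC)); s=r.state(); print(s['position'],s['contact_force'])
E
```

```text
t: 14.95
position: [0.454, 0.0849, 0.0687]
eef_rot: [0.992, -0.128, 0.008, -0.002]
contact_force: [-1.8, -0.6, 9.0]
gripper_width: 0.0448
[0.45388372 0.08495021 0.06862534] [ 2.46518206 -1.96582356 13.39973442]
```

View pics/crop_k.png

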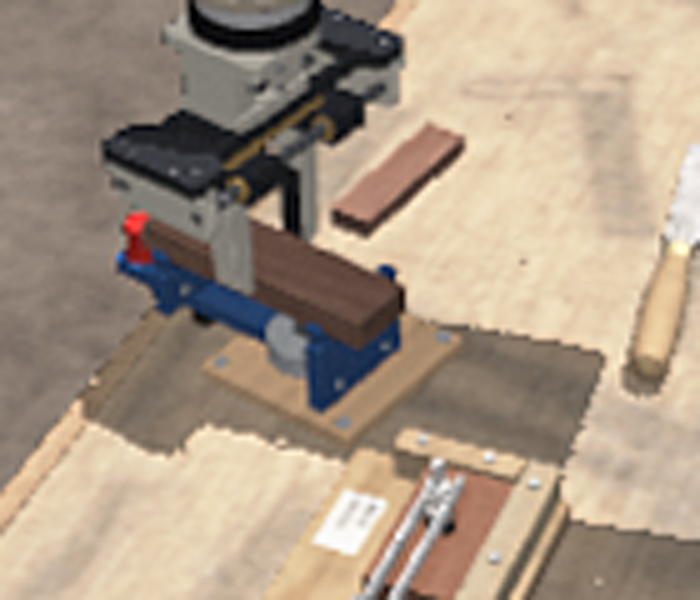

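View pics/k_wrist.png

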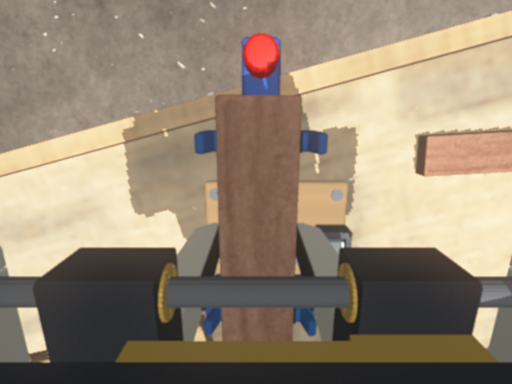

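```bash
python3 -m handwheel '[[-0.006,0.0005,0.006,0.003,0.018,0],[0,0,0,0,0,0]]'; python3 -m handwheel '[[0,0,0,0,0,0]]'
```

```text
t: 15.3
position: [0.4472, 0.0854, 0.0743]
eef_rot: [0.992, -0.128, -0.002, -0.003]
contact_force: [0.6, 0.2, -1.5]
gripper_width: 0.0453
t: 15.42
position: [0.4468, 0.0854, 0.074]
eef_rot: [0.992, -0.128, -0.003, -0.003]
contact_force: [-0.1, 0.4, -1.5]
gripper_width: 0.0452
```

```bash
python3 -m handwheel '[[0.001,-0.0005,-0.005,-0.006,-0.003,0],[0,0,-0.001,0,0,0]]'; python3 -m handwheel '[[0,0,-0.001,0,0,0]]'
```

```text
t: 15.68
position: [0.448, 0.0848, 0.0682]
eef_rot: [0.992, -0.128, -0.001, 0.001]
contact_force: [-9.5, -0.7, 31.4]
gripper_width: 0.0451
t: 15.8
position: [0.448, 0.0847, 0.0681]
eef_rot: [0.992, -0.128, -0.001, 0.001]
contact_force: [-8.4, -2.1, 28.0]
gripper_width: 0.0452
```

```bash
python3 -m handwheel '[[0,0,0.0005,0,0,0],[0,0,0,0,0,0]]'; python3 -m handwheel '[[0,0,0,0,0,0],[0,0,0,0,0,0],[0,0,0,0,0,0]]' 0.7
python3 - <<'E'
from h import *
snap('wrist','l')
E
```

```text
t: 16.05
position: [0.448, 0.0847, 0.0684]
eef_rot: [0.992, -0.128, -0.001, 0.001]
contact_force: [-1.8, -0.4, 7.1]
gripper_width: 0.0447
t: 16.42
position: [0.4479, 0.0847, 0.0677]
eef_rot: [0.992, -0.128, -0.001, 0.001]
contact_force: [-0.3, 0.7, 0.1]
gripper_width: 0.0703
```

View pics/l_wrist.png

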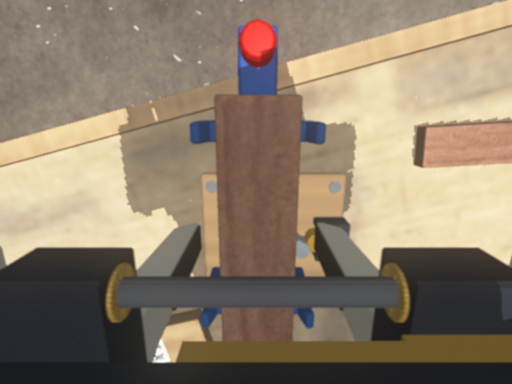

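Released; the board lies between the lips. Retreat straight up, then to the side and check.

```bash
python3 -m handwheel '[[0,0,0.04,0,0,0],[0,0,0.06,0,0,0],[0,0,0.06,0,0,0],[-0.04,-0.05,0.03,0,0,0],[-0.05,-0.06,0,0,0,0]]';  python3 -m handwheel '[[-0.03,-0.06,0,0,0,0],[-0.03,-0.06,0,0,0,0],[0,-0.06,0,0,0,0],[0,-0.06,0,0,0,0],[0,0,0,0,0,0]]'
python3 - <<'E'
from h import *
f=snap('side','m');t=snap('top','m'); cv2.imwrite('pics/crop_m.png',np.hstack([cv2.resize(f['img'][160:250,180:260,::-1],None,fx=5,fy=5,interpolation=cv2.INTER_CUBIC),cv2.resize(t['img'][120:210,145:225,::-1],None,fx=5,fy=5,interpolation=cv2.INTER_CUBIC)]))
E
```

```text
t: 17.1
position: [0.3707, -0.0084, 0.2585]
eef_rot: [0.992, -0.125, -0.001, 0.002]
contact_force: [1.1, -1.5, 0.0]
gripper_width: 0.0791
t: 17.73
position: [0.3105, -0.2468, 0.2599]
eef_rot: [0.992, -0.127, 0.002, 0.003]
contact_force: [-0.9, 0.7, -0.0]
gripper_width: 0.079
```

View pics/crop_m.png

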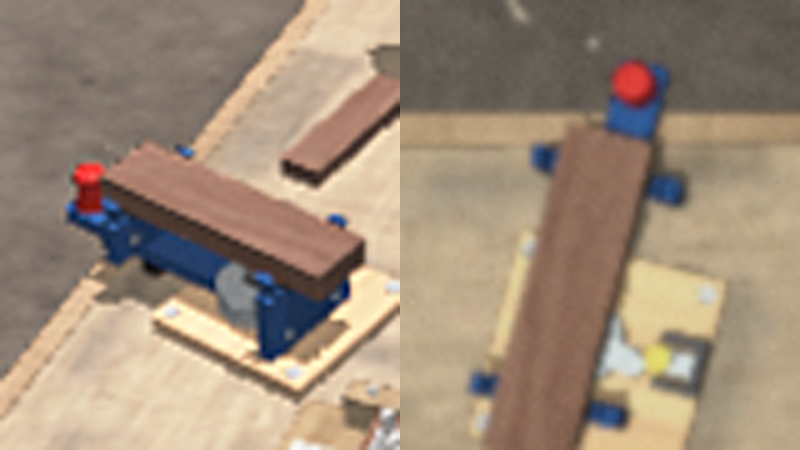

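View pics/m_top.png

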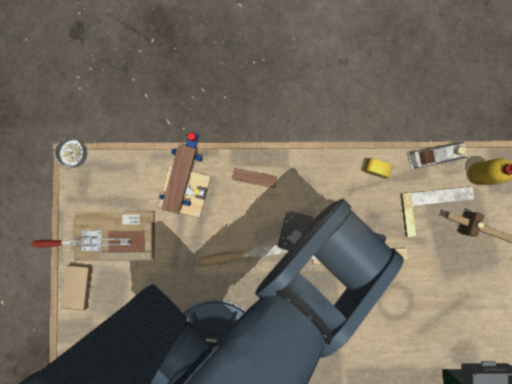

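Measure final overhang and the arm angle.

Run:
```python
from h import *
t=load('top','m'); cv2.imwrite('pics/crop_n.png',cv2.resize(t['img'][125:225,145:225,::-1],None,fx=6,fy=6,interpolation=cv2.INTER_CUBIC))
h=cv2.cvtColor(t['img'],cv2.COLOR_RGB2HSV)
m=((h[...,0]<14)|(h[...,0]>170))&(h[...,1]>75)&(h[...,2]<170)&(h[...,2]>60); m=m.astype(np.uint8); m[:143]=0;m[222:]=0;m[:,:155]=0;m[:,212:]=0
m=cv2.morphologyEx(m,cv2.MORPH_OPEN,np.ones((3,3)))
c=max(cv2.findContours(m,0,1)[0],key=cv2.contourArea);b=cv2.boxPoints(cv2.minAreaRect(c)); P=np.array([plane(t,*p,.08)[:2] for p in b]);print(b.round(1).tolist(),P.mean(0),np.linalg.norm(P-np.roll(P,1,0),axis=1))
for i in range(2): v=P[i]-P[i+1]; print(np.degrees(np.arctan2(v[1],v[0])))
R=((h[...,0]<8)|(h[...,0]>172))&(h[...,1]>170)&(h[...,2]>90); R[:, 215:]=0;R[:,:170]=0;R[160:]=0
ys,xs=np.where(R); k=plane(t,xs.mean(),ys.mean(),.055)[:2]; o=np.array([.4263,.0915]); print('knob',k,np.degrees(np.arctan2(*(k-o)[::-1])))
print(r.state()['t'])
```

```text
[[161.0, 208.6999969482422], [178.10000610351562, 144.1999969482422], [195.60000610351562, 148.8000030517578], [178.5, 213.3000030517578]] [0.4446312  0.08567124] [0.0453667  0.16748687 0.04565623 0.16742521]
165.4366931790261
74.93721753412376
knob [0.55554519 0.05640625] -15.191167522249511
17.825
```

View pics/crop_n.png

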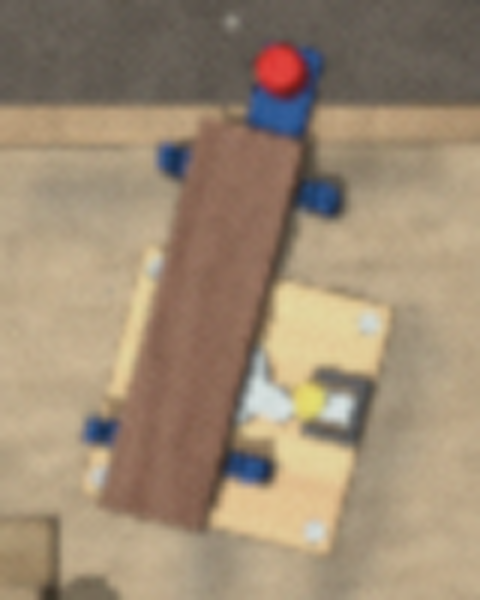

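Run:
```python
from h import *
f=load('side','m'); S=lambda x,y,z: plane(f,180+(x+.5)/5-.5,160+(y+.5)/5-.5,z)[:2]
a,b,c,d=[S(*p,.08) for p in ((363,240),(322,277),(150,143),(102,178))]
print(a,b,c,d,(a+b+c+d)/4,np.linalg.norm((a+b)/2-(c+d)/2),'knob side',S(89,170,.057))
w=load('wrist','l'); e=plane(w,258,95,.08)[:2]; k=plane(w,258,40,.055)[:2]
u=np.array([.968,-.25]); print('end->knob wrist',u@(k-e),'expected if centred 25.0', 'lips->end',u@(e-(plane(w,203,132,.07)[:2]+plane(w,313,132,.07)[:2])/2))
t=load('top','m'); T=lambda x,y,z: plane(t,145+(x+.5)/6-.5,125+(y+.5)/6-.5,z)[:2]
e=(T(205,120,.08)+T(303,140,.08))/2; n=(T(98,507,.08)+T(207,532,.08))/2; print('top end->knob',u@(T(280,69,.057)-e),'len',u@(e-n),'lips->end',u@(e-(T(172,158,.07)+T(322,198,.07))/2),'near end->lips',u@((T(98,430,.07)+T(250,465,.07))/2-n))
```

```text
[0.3567495  0.09147338] [0.36556063 0.1310918 ] [0.51641466 0.04828523] [0.52725398 0.0909662 ] [0.44149469 0.09045415] 0.16599132048517362 knob side [0.55527492 0.05934861]
end->knob wrist 0.030779667467030335 expected if centred 25.0 lips->end 0.01885140005665355
top end->knob 0.030372591287433127 len 0.1683071900912437 lips->end 0.019508750149181294 near end->lips 0.03097189365272972
```

```bash
python3 -m handwheel '[[0.02,0.05,0,0,0,0],[0.025,0.055,0,0,0,0],[0.025,0.055,0,0,0,0],[0.025,0.055,0,0,0,0],[0.02,0.055,0,0,0,0]]' 0.7 25;  python3 -m handwheel '[[0.01,0.04,0,0,0,0],[0,0,0,0,0,0],[0,0,0,0,0,0]]'
```

```text
t: 18.45
position: [0.425, 0.0377, 0.2607]
eef_rot: [0.992, -0.125, 0.003, 0.003]
contact_force: [1.1, -0.9, -0.8]
gripper_width: 0.0787
t: 18.82
position: [0.4328, 0.0854, 0.2608]
eef_rot: [0.993, -0.119, 0.003, 0.003]
contact_force: [0.7, 0.5, -0.3]
gripper_width: 0.0795
```

```bash
python3 -m handwheel '[[0.014,0,-0.03,0.007,0.005,-0.018],[0,0,-0.05,0,0,0],[0,0,-0.04,0,0,0],[0,0,0,0,0,0],[0,0,0,0,0,0]]'
```

```text
t: 19.45
position: [0.4463, 0.0828, 0.141]
eef_rot: [0.992, -0.13, 0.002, -0.001]
contact_force: [0.3, 0.6, 0.1]
gripper_width: 0.0791
```

```bash
python3 -m handwheel '[[0,0.002,-0.03,0,0.003,0.005],[0,0,-0.025,0,0,0],[0,0,-0.01,0,0,0],[0,0,0,0,0,0]]'; python3 -m handwheel '[[0,0,0,0,0,0]]'
```

```text
t: 19.95
position: [0.4504, 0.0845, 0.0812]
eef_rot: [0.992, -0.128, 0.006, -0.002]
contact_force: [0.4, -0.3, -0.5]
gripper_width: 0.0789
t: 20.08
position: [0.4511, 0.0845, 0.0824]
eef_rot: [0.992, -0.128, 0.007, -0.002]
contact_force: [-0.9, 0.1, -0.5]
gripper_width: 0.0789
```

```bash
python3 -m handwheel '[[-0.003,0.0003,-0.01,-0.002,0.014,0],[0,0,-0.003,0,0,0],[0,0,0,0,0,0]]'
```

```text
t: 20.45
position: [0.4485, 0.0849, 0.0696]
eef_rot: [0.992, -0.128, 0.0, -0.0]
contact_force: [-0.5, -0.8, 0.1]
gripper_width: 0.0793
```

Grip, lift slightly, shift about 5.5 mm along the arm (5.3, -1.4).

```bash
python3 -m handwheel '[[0,0,0,0,0,0],[0,0,0,0,0,0],[0,0,0,0,0,0],[0,0,0,0,0,0]]' -1 25; python3 -m handwheel '[[0,0,0.007,0,0,0],[0.005,-0.0014,0,0,0,0],[0,0,0,0,0,0]]'
```

```text
t: 20.95
position: [0.4486, 0.0849, 0.0698]
eef_rot: [0.992, -0.128, 0.0, -0.0]
contact_force: [-0.9, 0.9, 6.7]
gripper_width: 0.0449
t: 21.32
position: [0.454, 0.0834, 0.0774]
eef_rot: [0.992, -0.128, 0.0, -0.0]
contact_force: [0.3, 0.9, -1.9]
gripper_width: 0.0447
```

```bash
python3 -m handwheel '[[-0.0005,0,-0.006,0,0,0],[0,0,-0.001,0,0,0]]'; python3 -m handwheel '[[0,0,-0.001,0,0,0]]'
```

```text
t: 21.58
position: [0.4532, 0.0833, 0.0698]
eef_rot: [0.992, -0.128, 0.0, -0.0]
contact_force: [-2.4, -1.6, 5.4]
gripper_width: 0.0449
t: 21.7
position: [0.4533, 0.0833, 0.0696]
eef_rot: [0.992, -0.128, 0.0, -0.0]
contact_force: [-9.1, -2.8, 32.8]
gripper_width: 0.0447
```

```bash
python3 -m handwheel '[[0,0,0.0005,0,0,0],[0,0,0,0,0,0]]'; python3 -m handwheel '[[0,0,0,0,0,0],[0,0,0,0,0,0],[0,0,0,0,0,0]]' 0.7;python3 -m handwheel '[[0,0,0.04,0,0,0],[0,0,0.06,0,0,0],[0,0,0.06,0,0,0],[-0.04,-0.05,0.03,0,0,0],[-0.05,-0.06,0,0,0,0]]';  python3 -m handwheel '[[-0.03,-0.06,0,0,0,0],[-0.03,-0.06,0,0,0,0],[0,-0.06,0,0,0,0],[0,-0.06,0,0,0,0],[0,0,0,0,0,0]]'
python3 - <<'E'
from h import *
f=snap('side','n');t=snap('top','n'); cv2.imwrite('pics/crop_n1.png',cv2.resize(f['img'][160:250,180:260,::-1],None,fx=6,fy=6,interpolation=cv2.INTER_CUBIC)); cv2.imwrite('pics/crop_n2.png',cv2.resize(t['img'][125:225,145:225,::-1],None,fx=6,fy=6,interpolation=cv2.INTER_CUBIC))
E
```

```text
t: 21.95
position: [0.4533, 0.0834, 0.0702]
eef_rot: [0.992, -0.128, 0.0, -0.0]
contact_force: [-0.2, 0.2, -1.4]
gripper_width: 0.0452
t: 22.32
position: [0.4533, 0.0834, 0.07]
eef_rot: [0.992, -0.128, 0.0, -0.0]
contact_force: [0.0, 0.0, 0.1]
gripper_width: 0.07
t: 22.95
position: [0.3762, -0.0097, 0.2608]
eef_rot: [0.992, -0.125, 0.0, 0.001]
contact_force: [0.6, -1.9, -0.0]
gripper_width: 0.0793
t: 23.58
position: [0.3161, -0.2481, 0.2622]
eef_rot: [0.992, -0.127, 0.003, 0.002]
contact_force: [-0.6, 0.0, 0.1]
gripper_width: 0.0791
```

View pics/crop_n1.png

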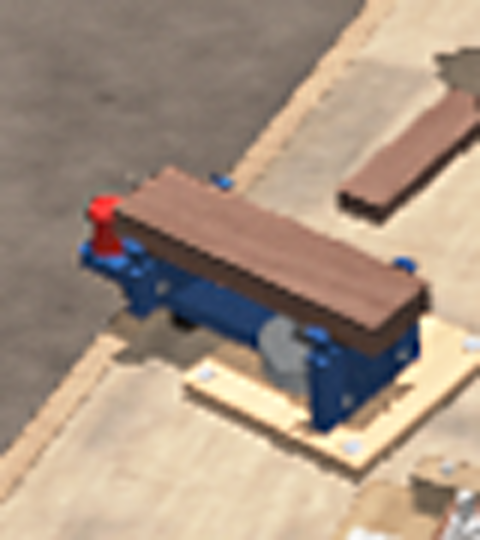

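View pics/crop_n2.png

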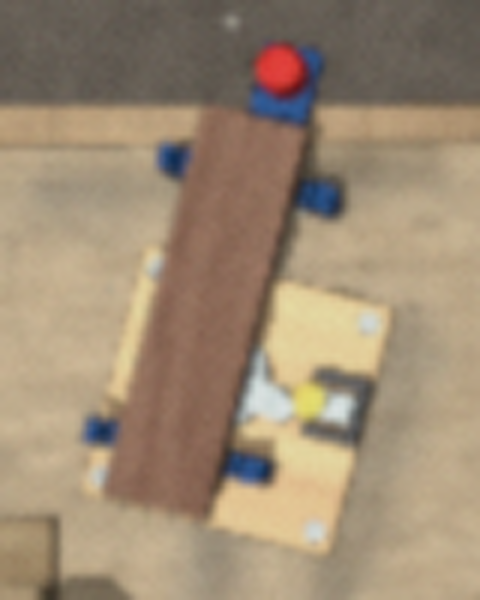

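Run:
```python
from h import *
u=np.array([.968,-.25])
t=load('top','n'); T=lambda x,y,z: plane(t,145+(x+.5)/6-.5,125+(y+.5)/6-.5,z)[:2]
e=(T(203,108,.08)+T(306,128,.08))/2; n=(T(104,494,.08)+T(209,519,.08))/2; s=(T(172,158,.07)+T(322,198,.07))/2; q=(T(98,430,.07)+T(250,465,.07))/2
print(u@(e-s),u@(q-n),(e+n)/2,'knob ang',np.degrees(np.arctan2(*(T(280,69,.057)-[.4263,.0915])[::-1])))
r.finish_job()
```

```text
0.024455613005004893 0.025325953585996444 [0.44997564 0.08443603] knob ang -15.044873880834556
the job is handed in; nothing more can be done
```

I handed the job in at about 24 s on the robot's clock. The arm is clicked home and the larger dark offcut lies across both rests, between the lips.

- **Arm:** I gripped the red knob and followed its arc to the end stop, where a further 8 mm command moved it no more. Images taken after I let go put the arm at about -15° in the world. The fixed rest sets square at about -14.5°, and the two rests are parallel to within about 1°. The knob was still at -15° at the end.
- **Offcut:** My first placing was about 5.5 mm off along its length, with overhangs of about 19.5 and 31 mm. I gripped it again, lifted it slightly, shifted it and let go. The last top view gives overhangs of 24.5 and 25.3 mm, centred at (0.450, 0.084), my estimate of the cradle point.
- **Last checks:** The side and top views show the offcut flat and down between the lips of both rests. The robot was well clear, reading under 1 N. I did not go near the tape measure.
- **Disagreements:** The side camera put the offcut about 3–5 mm away from where the top camera did after the first placing. I trusted the top view because the wrist view agreed with it. Pressing the offcut down onto the rests showed up to about 33 N at the wrist.

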